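# Cure check of a casting: tilt test, then push gauge on the marked spot

### The job

Check whether the casting in the low, wide aluminium dish has set. Lift the dish, tip it to about 30 degrees and keep it there for a second, then stand it level between the three pins of the steel test plate and let go. Then take the dial push gauge out of its holder and, keeping it upright, press its tip lightly inside the ring inked on the casting until the gauge shows about 5 N (hand straight up); finish while still holding it there, and leave everything else on the bench alone.

Things in the scene. Friction and masses are not known exactly. Their poses are not given: they have to be found in the camera images.
- dish_center (a point): centre (half-way up) of the low, wide round aluminium casting dish with the casting to be checked: 60 mm outer diameter, 40 mm high, about 150 g, straight sides. Its z axis is the dish's axis (up when level). The casting is rigid, white, its face 3 mm below the rim.
- dish_spot (a point): centre of the inked black ring (18 mm inside diameter) on the face of the casting in that dish, 37 mm above the dish's underside and 10 mm off its axis, along the dish's x axis
- plate_seat (a point): seat on the fixed steel test plate (150 x 150 mm, top 14 mm above the bench): point of its top midway between the three pins, where the middle of the dish's underside belongs. z up. Pins: 8 mm thick, 9 mm high with cone tops, 36 mm from this point at 60, 180 and 300 degrees from its x axis, so the dish has 2 mm play; keep fingertips above the pins.
- gauge_handle (a point): centre of the dial push gauge's square black handle, 24 x 24 mm, 42 mm tall, sides along its x and y axes, z up; grasp it from above. Under it: the round dial body (60 mm wide in y, 26 mm thick, top 24 mm below this point, dial on -x), a foot block whose underside, 93 mm below this point, rests on the holder's shelf, and the plunger, its tip 131 mm below this point. About 250 g.
- plunger_tip (a point): centre of the flat end face (11 mm diameter) of the gauge's plunger, on the gauge's axis, the end that is to touch the spot
- holder_hole (a point): centre, on the top face, of the 25 mm hole in the shelf of the fixed grey gauge holder (shelf 60 mm above the bench, 8 mm thick; the holder stands on a 100 x 90 mm foot). The gauge stands in it loosely and is lifted straight up, by at least 45 mm to bring the tip clear.
- plunger (a joint): how far the gauge's plunger is pushed in, m: 0 free, 0.010 at the stop. A spring of 1 N per mm: 0.005 is 5 N, the hand pointing straight up at the middle of the 0 to 10 N scale (the hand turns 27 degrees a newton, clockwise from the lower left).
- dish_tall_center (a point): centre of another aluminium dish, tall and narrow (48 mm diameter, 55 mm high), a bystander standing near the low one; which of the two stands where changes
- petri: bystander: petri dish 60 mm across, 14 mm high, origin under its centre
- tweezers: bystander: tweezers 131 mm long lying on the bench along their y axis, 9 mm high
- vial_a: bystander: glass vial with black cap, 27 mm diameter, 66 mm high, origin under its centre
- vial_b: bystander: glass vial with grey cap, 27 mm diameter, 66 mm high, origin under its centre
- tape: bystander: roll of tape lying flat, 62 mm diameter, 18 mm high, origin under its centre
- white_jar: bystander: white screw jar 60 mm diameter, 90 mm high, origin under its centre
- tips_box: bystander: white carton 60 x 100 x 30 mm, origin under its centre
There are look-alikes about, which are no part of the job. Of the things like the part that bears gauge_handle, leave any that is purple; of the rest the smaller one is meant.

How it is judged (in metres and radians):
On the way, in this order (a step that is already met when the one before it is completed fails the run):
1. the low dish is held clear of the bench, tipped to about 30 degrees (22 to 39) (height (world z) of dish_center above 0.05 m and angle between dish_center's own z axis and vertical between 0.385 and 0.68 rad and contact force between the fingers and dish above 0.5 N), for 0.6 s.
2. the low dish stands level between the pins of the test plate and is let go (horizontal distance between dish_center and plate_seat below 0.005 m and angle between dish_center's own z axis and vertical below 0.04 rad and z of dish_center in the frame of plate_seat between 0.0175 and 0.0225 m and contact force between the fingers and dish below 0.05 N), for 0.2 s.
3. the gauge is lifted out of its holder, tip clear of the shelf (z of plunger_tip in the frame of holder_hole above 0 m and contact force between the fingers and gauge above 1 N), for 0.1 s.
At the end, for the whole second after the job is handed in: The gauge is still gripped, at rest and upright within 5 degrees, its tip within 5.5 mm of the ring's centre, plunger pushed in 3 to 7 mm (3 to 7 N); the low dish stands level between the pins, within 5 mm of the seat's middle, not touched by the arm (distance between plunger_tip and dish_spot below 0.0055 m and angle between gauge_handle's own z axis and vertical below 0.09 rad and value of joint plunger between 0.003 and 0.007 m and contact force between gauge and dish between 2.5 and 7.5 N and contact force between the fingers and gauge above 1 N and contact force between the arm and dish below 0.05 N and linear speed of gauge below 0.02 m/s and horizontal distance between dish_center and plate_seat below 0.005 m and angle between dish_center's own z axis and vertical below 0.04 rad and z of dish_center in the frame of plate_seat between 0.0175 and 0.0225 m and contact force between gauge and gauge_holder below 0.1 N); the arm keeps its last pose, push and grip.
It fails at once if the dish is tipped past 55 degrees (angle between dish_center's own z axis and vertical above 0.96 rad).
It fails at once if the gauge is overloaded: its plunger driven against its stop (value of joint plunger above 0.0095 m).
It fails at once if the tall dish is shifted or knocked over (distance of dish_tall_center from where it was at the start of the episode above 0.02 m).
It fails at once if a bystander is moved or knocked over (distance of any of petri, tweezers, vial_a, vial_b, tape, white_jar, tips_box from where it was at the start of the episode above 0.02 m or angle between any of vial_a, vial_b, white_jar's own z axis and vertical above 0.5 rad).
It also fails if it takes over 51 s, if anything falls off the work surface, if the arm or the gripper's body presses on something with over 40 N, if the wrist force passes 120 N, or if a joint passes its speed limit or range.

### The arm

A 6-joint arm with a two-finger parallel gripper is mounted at the origin on a cart in front of the work surface, level with it; the furniture and walls round the work are solid. World frame = base frame: x ahead of the robot, y to its left, z up, the work surface at z = 0. Lengths are in m, angles in degrees, forces in N, time in s.
With the tool pointing down it reaches from about 0.375 to 0.9 m from the base axis. Payload 3.1 kg.
Tool frame: the origin (TCP) lies midway between the tips of the shut fingers; the grasp point (between the pads) lies bot.hold_point_z behind it (bot.hold_point_z is the distance from the TCP to the grasp point, in m); z points along the fingers, y is the direction in which the jaws open and shut (so a half turn about z gives the same grasp; the last joint's range is limited). The gripper opens to 87 mm and grips with 3 to 60 N. Pads are 19 mm wide; open, the fingers measure 117 mm over their backs; the gripper's body (75 mm by 190 mm) begins 51 mm behind the grasp point.
Start: joints at [-73.425, 30.224, 82.088, -0, 67.689, -10.227], TCP at [0.282, -0.558, 0.223] pointing down, gripper open.
Joint ranges: [-176.69, 176.69], [-43.24, 126.21], [12.49, 139.97], [-82, 262], [0, 151.66], [-163.58, 163.58]. Speed limits (degrees/s): [159.86, 159.86, 180, 180, 180, 180].

### API

Orientations are given as a 3x3 rotation matrix whose columns are the frame's x, y, z axes.
In Python, from rig import bot, vision gives the robot as it stands.
- The arm moves only by the shell command python3 -m inch 'ROWS'. ROWS is JSON, a list of rows, each a list of 5 numbers: the finger opening in mm, from 0 to 87, then the shift along the tool's x, y, z in mm, then the turn about the tool's z in rad. In form: [[hand, dx, dy, dz, roll], ...]. A call has 1 to 8 rows; each row is the pose to reach, as a shift and turn from the pose measured when the call began, along the tool's axes at that moment; what a row does not reach only later rows make up. A row lasts 1/10 s, in which the tool goes at most 50 mm and 8.59 degrees, less where a joint would pass 70% of its speed; a pose out of reach is approached as far as the arm can. A call with a gripper value outside its range is refused whole. The fingers move at their own pace and stop on an object; the grip force is fixed at half the most. Time passes only in rows, so rows that repeat a pose let the fingers close. It gives the time, the measured TCP pose, the force and the opening at its end, in the units of the state.
- bot.read_state(): the state, without advancing time (a new reading comes with each control period).
- vision.capture(name): name is "side" or "top" or "wrist"; returns (picture, depth): 480x640x3 uint8, red, green, blue; 480x640 float32, m along the optical axis (not along the pixel's ray), 0 where there is no reading.
- vision.camera_model(name): a dict with "intrinsics" (3x3 intrinsics, pixels), "camera_from_world" (4x4, takes a point from world to camera coordinates). Camera axes: x right, y down, z forward; pixel columns grow to the right and rows downward; lengths in m; the calibration is good to about 2 mm. A picture is of the moment at which its call begins: read the wrist's pose just before it. camera_model takes no time and is no camera call; for the wrist camera it gives the pose at the moment of the call.
- bot.hand_in(): hands the job in, once; it reports no verdict.
The state is a dict: "time_s": time; "joint_positions": joint angles; "qvel": joint speeds; "tau": joint torques, N m; "position": TCP position; "tcp_rot": TCP orientation; "force": force on the tool from outside, world axes, zero at the start; "moment": the same for the moment, N m; "opening": opening from 0.0 (shut) to 1.0 (fully open).
Only numpy, scipy, OpenCV 4.12 (cv2) and the standard library are available. Lean on these libraries where they do the work, as an engineer would, in place of code of your own. Each camera call takes 0.05 s, during which the arm holds its last target. There are 200 camera calls.

## Working session

There is one attempt and no reset: what is moved stays moved. The work goes in short steps, Python scripts to look and compute and a shell command to move; the robot and the scene stay as the last step left them, time stands still between calls to the robot, and variables do not carry over. Pictures are saved under pics/ and viewed, about 8 in all and at most 12, crops included, and the job is handed in when it is done.

```bash
ls; mkdir -p pics
cat > h.py <<'E'
from rig import bot, vision
import numpy as np, cv2
def cap(n):
    p,d=vision.capture(n); m=vision.camera_model(n)
    return p,d,np.array(m["intrinsics"]),np.array(m["camera_from_world"])
def xyz(d,K,T):
    v,u=np.mgrid[:480,:640]; P=np.stack([(u-K[0,2])/K[0,0]*d,(v-K[1,2])/K[1,1]*d,d],-1)
    R,t=T[:3,:3],T[:3,3]; return (P-t)@R
def save(n,p): cv2.imwrite('pics/'+n+'.png',cv2.cvtColor(p,cv2.COLOR_RGB2BGR))
E
python3 - <<'E'
from h import *
print(bot.hold_point_z, bot.read_state())
for n in('top','side'):
    p,d,K,T=cap(n); save(n,p); np.savez(n+'.npz',p=p,d=d,K=K,T=T); print(n,np.round(K,1).tolist(),np.round(np.linalg.inv(T),3).tolist())
E
```

```text
pics
0.0187 {'time_s': 0.0, 'joint_positions': array([-7.34224385e+01,  3.02781402e+01,  8.21551857e+01, -1.25852623e-04,
        6.76876912e+01, -1.02270135e+01]), 'qvel': array([ 0.00917426, -0.09408791,  0.07217445,  0.03884349, -0.03110783,
       -0.05862755]), 'tau': array([-6.95508716e-04, -4.40045106e+01, -1.76589704e+01,  6.31265296e-02,
        5.83059294e-02, -1.55590633e-04]), 'position': array([ 0.28166474, -0.55713469,  0.22158714]), 'tcp_rot': array([[ 8.92549550e-01,  4.50948928e-01, -6.04570218e-04],
       [ 4.50949179e-01, -8.92547333e-01,  2.02377289e-03],
       [ 3.73010682e-04, -2.07894803e-03, -9.99997769e-01]]), 'force': array([ 0.3305261 ,  0.64325935, -0.176407  ]), 'moment': array([ 0.03797486,  0.0012342 , -0.02718268]), 'opening': 1.0027352102618614}
top [[490.9, 0.0, 318.4], [0.0, 490.9, 240.6], [0.0, 0.0, 1.0]] [[-0.012, -0.988, 0.155, 0.297], [-1.0, 0.013, 0.005, 0.012], [-0.007, -0.155, -0.988, 1.369], [0.0, 0.0, 0.0, 1.0]]
side [[559.6, 0.0, 316.9], [0.0, 559.6, 249.5], [0.0, 0.0, 1.0]] [[-0.999, -0.012, 0.041, 0.457], [-0.041, 0.515, -0.856, 1.107], [-0.011, -0.857, -0.515, 0.789], [0.0, 0.0, 0.0, 1.0]]
```

View pics/top.png

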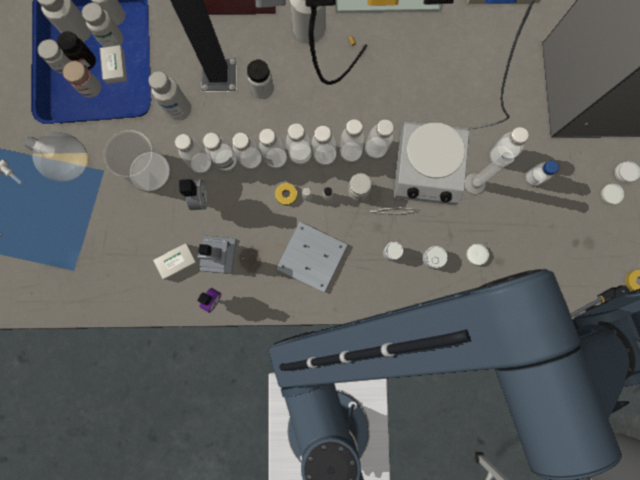

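View pics/side.png

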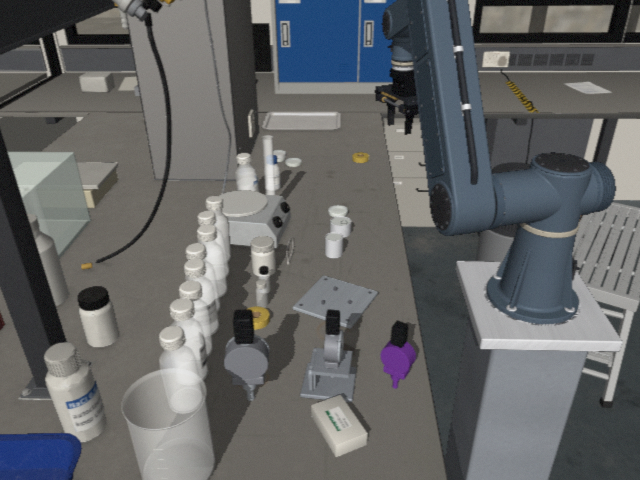

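Run:
```python
from h import *
t=np.load('top.npz'); s=np.load('side.npz')
A=cv2.resize(t['p'][210:310,150:350],(800,400)); 
B=cv2.resize(t['p'][235:275,370:500],(390,120),interpolation=cv2.INTER_CUBIC); C=cv2.resize(s['p'][200:260,310:370],(200,200)); 
D=np.zeros((200,800,3),np.uint8); D[:120,:390]=B; D[:,400:600]=C; D[:,600:]=cv2.resize(s['p'][305:405,290:390],(200,200))
save('crop1',np.vstack([A,D]))
P=xyz(t['d'],t['K'],t['T'])
for n,(u,v) in dict(d1=(394,250),d2=(435,258),d3=(478,255),plate=(313,256),handle=(207,250),h2=(187,188),shelf=(225,245)).items():
    print(n,np.round(P[v,u],3), np.round(np.nanmedian(P[v-3:v+4,u-3:u+4,:].reshape(-1,3),0),3))
```

```text
d1 [ 0.475 -0.185  0.05 ] [ 0.475 -0.185  0.051]
d2 [ 0.453 -0.297  0.04 ] [ 0.453 -0.297  0.036]
d3 [ 0.462 -0.421  0.02 ] [ 0.463 -0.422  0.013]
plate [0.465 0.035 0.018] [0.466 0.035 0.014]
handle [0.465 0.294 0.173] [0.465 0.294 0.171]
h2 [0.615 0.34  0.2  ] [0.615 0.34  0.2  ]
shelf [0.493 0.272 0.06 ] [0.495 0.274 0.059]
```

View pics/crop1.png

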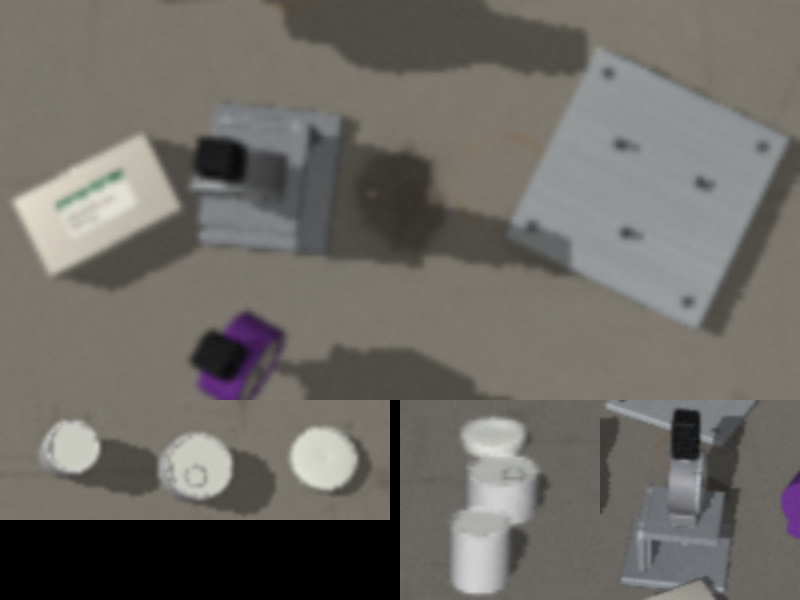

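Run:
```python
from h import *
for n in('top','side'):
    t=np.load(n+'.npz'); P=xyz(t['d'],t['K'],t['T']); ok=t['d']>0
    def reg(x0,x1,y0,y1,z0,z1): 
        m=ok&(P[...,0]>x0)&(P[...,0]<x1)&(P[...,1]>y0)&(P[...,1]<y1)&(P[...,2]>z0)&(P[...,2]<z1); return P[m]
    def rep(k,a):
        if len(a)<5: print(n,k,'none'); return
        r=cv2.minAreaRect((a[:,:2]*1000).astype(np.float32)); print(n,k,len(a),'med',np.round(np.median(a,0),4),'rect',np.round(r[0],1),np.round(r[1],1),round(r[2],1),'p2-98',np.round(np.percentile(a[:,:2],[2,98],0),3).tolist())
    rep('shelf',reg(.38,.56,.2,.36,.052,.072))
    rep('foot',reg(.38,.56,.17,.36,.004,.03))
    rep('handle',reg(.40,.54,.2,.36,.155,.185))
    rep('dial',reg(.40,.54,.2,.36,.09,.145))
    rep('dish',reg(.40,.52,-.36,-.24,.028,.045))
    rep('tall',reg(.40,.52,-.24,-.14,.045,.06))
    rep('plate',reg(.36,.58,-.08,.14,.01,.019))
    rep('big',reg(.56,.66,.28,.4,.17,.22))
```

```text
top shelf 424 med [0.4701 0.2955 0.0598] rect [472.5 302.6] [67.3 76.6] 83.4 p2-98 [[0.434, 0.268], [0.51, 0.336]]
top foot 604 med [0.4662 0.2725 0.0083] rect [469.7 265.9] [189.7 177.9] 89.2 p2-98 [[0.397, 0.183], [0.552, 0.353]]
top handle 113 med [0.4672 0.3008 0.1725] rect [468.4 303.3] [24.7 24.2] 82.9 p2-98 [[0.456, 0.291], [0.48, 0.315]]
top dial 178 med [0.4603 0.2875 0.1208] rect [466.7 302.7] [58.1 30.7] 83.9 p2-98 [[0.45, 0.274], [0.479, 0.331]]
top dish 392 med [ 0.4566 -0.2998  0.0364] rect [ 457.6 -299.1] [58.7 59.1] 2.2 p2-98 [[0.431, -0.326], [0.484, -0.271]]
top tall 248 med [ 0.4743 -0.1837  0.0517] rect [ 473.7 -182.7] [45.7 46.2] 89.6 p2-98 [[0.453, -0.205], [0.496, -0.162]]
top plate 2475 med [0.4642 0.0402 0.0138] rect [465.6  39.2] [149.6 149.9] 63.3 p2-98 [[0.384, -0.04], [0.548, 0.122]]
top big 230 med [0.6198 0.3422 0.198 ] rect [622.7 344.6] [33.1 32.1] 1.2 p2-98 [[0.607, 0.329], [0.638, 0.36]]
side shelf 815 med [0.4782 0.3196 0.0601] rect [473.7 303.5] [71.1 76.3] 83.5 p2-98 [[0.436, 0.271], [0.511, 0.339]]
side foot 1213 med [0.4761 0.3225 0.0101] rect [475.8 275.2] [167.1 174.1] 78.7 p2-98 [[0.426, 0.266], [0.527, 0.349]]
side handle 219 med [0.4696 0.3129 0.171 ] rect [469.9 306.1] [27.8 24.3] 83.6 p2-98 [[0.457, 0.294], [0.482, 0.318]]
side dial 513 med [0.469  0.3238 0.119 ] rect [468.3 306.3] [58.6 30.4] 83.9 p2-98 [[0.452, 0.283], [0.484, 0.335]]
side dish 243 med [ 0.4578 -0.2941  0.0377] rect [ 458.4 -297.8] [60.4 64.2] 36.3 p2-98 [[0.429, -0.329], [0.486, -0.268]]
side tall 185 med [ 0.4753 -0.1795  0.0526] rect [ 474.8 -182.2] [52.  46.1] 80.4 p2-98 [[0.454, -0.206], [0.497, -0.158]]
side plate 2310 med [0.4633 0.0431 0.0144] rect [467.   39.9] [156.2 153.5] 63.4 p2-98 [[0.384, -0.04], [0.551, 0.126]]
side big 466 med [0.6224 0.3593 0.1945] rect [624.2 347.3] [32.7 35.4] 4.5 p2-98 [[0.608, 0.334], [0.639, 0.364]]
```

```bash
python3 -m inch '[[87,273,-151,60,0.583],[87,273,-151,60,0.583],[87,273,-151,60,0.583],[87,273,-151,60,0.583],[87,273,-151,60,0.583],[87,273,-151,60,0.583],[87,273,-151,60,0.583],[87,273,-151,60,0.583]]'
cat >> h.py <<'E'
def to(x,y,z):
    s=bot.read_state(); R=s['tcp_rot']; print('t',s['time_s'],'pos',np.round(s['position'],4),'x',np.round(R[:,0],3),'z',np.round(R[:,2],3),'F',np.round(s['force'],1),'open',round(87*s['opening'],1),'shift mm',np.round(1000*R.T@(np.array([x,y,z])-s['position']),1))
E
python3 - <<'E'
from h import *
to(.458,-.299,.02)
p,d,K,T=cap('wrist'); save('w1',p); P=xyz(d,K,T); ok=d>0
m=ok&(abs(P[...,0]-.458)<.06)&(abs(P[...,1]+.299)<.06)&(P[...,2]>.03)&(P[...,2]<.045); a=P[m]
c,r=cv2.minEnclosingCircle((a[:,:2]*1000).astype(np.float32)); print(c,r,len(a),np.median(a,0))
# ring: dark pixels on the face
g=cv2.cvtColor(p,cv2.COLOR_RGB2GRAY); q=P[m&(g<90)&(np.hypot(P[...,0]-c[0]/1e3,P[...,1]-c[1]/1e3)<.024)]; 
if len(q): print('ring',cv2.minEnclosingCircle((q[:,:2]*1000).astype(np.float32)),len(q))
E
```

```text
time_s: 0.9
position: [0.4577, -0.2957, 0.161]
tcp_rot: [[0.994, -0.11, -0.003], [-0.11, -0.994, 0.004], [-0.003, -0.004, -1.0]]
force: [0.3, 0.1, 0.5]
opening: 1.002
t 0.9 pos [ 0.4577 -0.2957  0.161 ] x [ 0.994 -0.11  -0.003] z [-0.003  0.004 -1.   ] F [0.3 0.1 0.5] open 87.1 shift mm [  1.    3.8 141. ]
(455.0534362792969, -303.3149108886719) 29.916780471801758 3880 [ 0.45589876 -0.30352096  0.0381926 ]
```

View pics/w1.png

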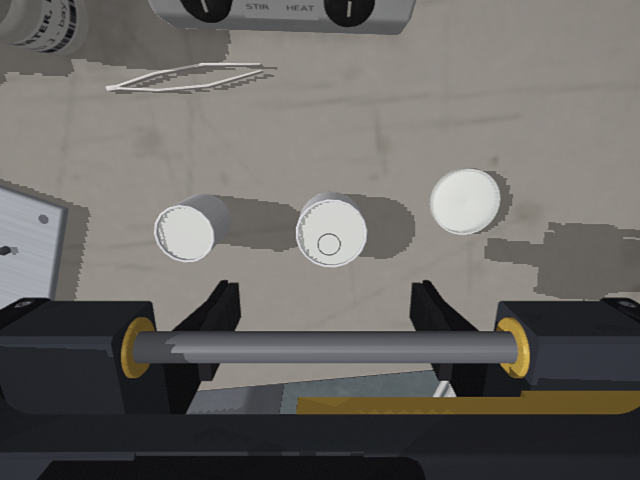

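```bash
python3 -m inch '[[87,-1,6,50,0],[87,-1,6,100,0],[87,-1,6,140,0],[87,-1,6,141,0],[50,-1,6,141,0],[50,-1,6,141,0],[50,-1,6,141,0],[50,-1,6,141,0]]'; python3 -m inch '[[50,0,0,0,0],[50,0,0,0,0],[50,0,0,-30,0],[50,0,0,-80,0],[50,0,0,-130,0],[50,0,0,-130,0]]'
python3 - <<'E'
from h import *
to(.455,-.302,.02)
t=np.load('top.npz'); P=xyz(t['d'],t['K'],t['T'])
# anything tall near +x shelf edge workspace
m=(t['d']>0)&(P[...,0]>.49)&(P[...,0]<.62)&(P[...,1]>.18)&(P[...,1]<.42)&(P[...,2]>.1); print(m.sum(), P[m].min(0) if m.any() else '')
E
```

```text
time_s: 1.75
position: [0.4565, -0.304, 0.0227]
tcp_rot: [[0.994, -0.112, 0.001], [-0.112, -0.994, 0.0], [0.001, -0.0, -1.0]]
force: [0.4, 1.9, 1.3]
opening: 0.724
time_s: 2.35
position: [0.46, -0.3075, 0.1594]
tcp_rot: [[0.994, -0.112, 0.012], [-0.112, -0.994, -0.011], [0.013, 0.009, -1.0]]
force: [1.0, -0.6, -1.6]
opening: 0.683
t 2.35 pos [ 0.46   -0.3075  0.1594] x [ 0.994 -0.112  0.013] z [ 0.012 -0.011 -1.   ] F [ 1.  -0.6 -1.6] open 59.4 shift mm [ -7.4  -6.2 139.3]
377 [0.58253557 0.32030004 0.1009367 ]
```

```bash
python3 -m inch '[[50,-51,-505,0,-1.57],[50,-51,-505,0,-1.57],[50,-51,-505,0,-1.57],[50,-51,-505,0,-1.57],[50,-51,-505,0,-1.57],[50,-51,-505,0,-1.57],[50,-51,-505,0,-1.57],[50,-51,-505,0,-1.57]]'
python3 - <<'E'
from h import *
to(.466,.200,.15)
s=bot.read_state(); R=s['tcp_rot']; print(np.degrees(np.arctan2(R[1,0],R[0,0])))
t=np.load('top.npz'); P=xyz(t['d'],t['K'],t['T'])
m=(t['d']>0)&(P[...,0]>.3)&(P[...,0]<.42)&(P[...,1]>.22)&(P[...,1]<.35)&(P[...,2]>.05); print('purple',m.sum(), P[m].min(0),P[m].max(0))
E
```

```text
time_s: 3.15
position: [0.463, 0.0978, 0.1532]
tcp_rot: [[0.459, 0.888, 0.007], [0.888, -0.459, -0.01], [-0.006, 0.011, -1.0]]
force: [-0.3, -0.7, -2.0]
opening: 0.681
t 3.15 pos [0.463  0.0978 0.1532] x [ 0.459  0.888 -0.006] z [ 0.007 -0.01  -1.   ] F [-0.3 -0.7 -2. ] open 59.2 shift mm [ 92.1 -44.3   2.2]
62.66305881318219
purple 376 [0.31441502 0.27759968 0.05025489] [0.37662642 0.33105699 0.15800958]
```

```bash
python3 -m inch '[[50,45,-20,0,-0.12],[50,90,-40,0,-0.24],[50,133,-56,10,-0.361],[50,133,-56,25,-0.361],[50,133,-56,25,-0.361],[50,133,-56,25,-0.361]]'
python3 - <<'E'
from h import *
to(.474,.242,.083)
s=bot.read_state(); R=s['tcp_rot']; print(np.degrees(np.arctan2(R[1,0],R[0,0])))
p,d,K,T=cap('side'); save('s2',p[260:440,230:470].repeat(3,0).repeat(3,1))
E
```

```text
time_s: 3.75
position: [0.4735, 0.2414, 0.126]
tcp_rot: [[0.116, 0.993, 0.005], [0.993, -0.116, -0.01], [-0.01, 0.006, -1.0]]
force: [-0.2, -0.2, -2.2]
opening: 0.668
t 3.75 pos [0.4735 0.2414 0.126 ] x [ 0.116  0.993 -0.01 ] z [ 0.005 -0.01  -1.   ] F [-0.2 -0.2 -2.2] open 58.1 shift mm [ 1.   0.2 43. ]
83.355818510991
```

View pics/s2.png

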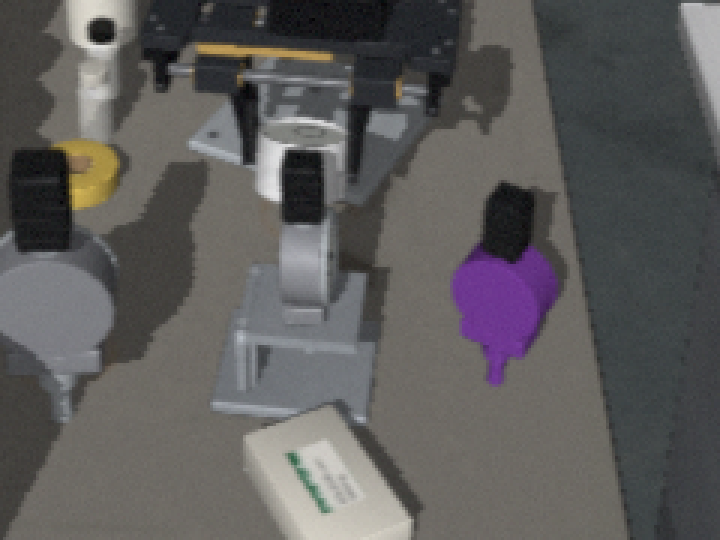

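```bash
cat >> h.py <<'E'
def dishfit(c,n='side',zr=(.02,.2),save_as=None):
    p,d,K,T=cap(n); P=xyz(d,K,T); g=p.astype(int)
    m=(d>0)&(np.hypot(P[...,0]-c[0],P[...,1]-c[1])<.042)&(P[...,2]>zr[0])&(P[...,2]<zr[1])&(g.min(-1)>150)&(np.ptp(g,-1)<30)
    if save_as is not None: save(save_as,p)
    return P[m],p,m
E
python3 - <<'E'
from h import *
to(.474,.242,.083)
a,p,m=dishfit((.4735,.2414),zr=(.085,.2)); z=np.percentile(a[:,2],98); print(len(a),np.percentile(a[:,2],[2,50,98]),np.percentile(a[:,:2],[2,98],0))
top=a[a[:,2]>z-.006]; q=np.linalg.lstsq(np.c_[top[:,:2],np.ones(len(top))],top[:,2],rcond=None)[0]; print(q, cv2.minEnclosingCircle((top[:,:2]*1000).astype(np.float32)))
E
```

```text
t 3.8 pos [0.474  0.2411 0.1264] x [ 0.117  0.993 -0.009] z [ 0.006 -0.01  -1.   ] F [ 0.7  0.1 -0.8] open 58.4 shift mm [ 1.3 -0.4 43.4]
260 [0.11759359 0.13665434 0.15436406] [[0.45007538 0.2091033 ]
 [0.50312851 0.2714814 ]]
[0.0203446  0.24426563 0.07816559] ((475.5194091796875, 251.05787658691406), 24.13031578063965)
```

```bash
python3 -m inch '[[50,1,0,10,0],[50,1,0,20,0],[50,1,0,30,0],[50,1,0,38,0],[50,1,0,44,0],[50,1,0,49,0],[50,1,0,52,0],[50,1,0,52,0]]'
cat >> h.py <<'E'
def tilt(zr,sv=None):
    s=bot.read_state(); c=s['position']; a,p,m=dishfit(c,zr=(c[2]-.03,c[2]+.06)); 
    z=np.percentile(a[:,2],98); print('t',s['time_s'],'pos',np.round(c,4),'F',np.round(s['force'],1),'open',round(87*s['opening'],1),len(a))
    # RANSAC face plane
    rng=np.random.default_rng(0); best=None
    for _ in range(400):
        x=a[rng.choice(len(a),3,0)]; n=np.cross(x[1]-x[0],x[2]-x[0]); n/=np.linalg.norm(n)+1e-12
        if abs(n[2])<.6: continue
        k=abs((a-x[0])@n)<.0015
        if best is None or k.sum()>best.sum(): best=k
    b=a[best]; c0=b.mean(0); n=np.linalg.svd(b-c0)[2][2]; n*=np.sign(n[2]); print('face n',np.round(n,3),'tilt',np.degrees(np.arccos(n[2])),'c',np.round(c0,4),len(b))
    if sv: save(sv,p)
E
python3 - <<'E'
from h import *
tilt(0)
E
```

```text
time_s: 4.65
position: [0.4746, 0.2415, 0.0743]
tcp_rot: [[0.117, 0.993, 0.006], [0.993, -0.117, -0.01], [-0.009, 0.007, -1.0]]
force: [-0.4, -0.1, -0.5]
opening: 0.671
t 4.65 pos [0.4746 0.2415 0.0743] F [-0.4 -0.1 -0.5] open 58.4 180
face n [0.537 0.625 0.567] tilt 55.49121078239873 c [0.495  0.2622 0.0819] 45
```

```bash
python3 -m inch '[[50,-2,0,-10,0],[50,-10,0,-25,0],[50,-30,0,-40,0],[50,-50,0,-55,0],[50,-70,0,-65,0],[50,-80,0,-70,0],[50,-85,0,-70,0],[50,-85,0,-70,0]]'
python3 - <<'E'
from h import *
p,d,K,T=cap('side'); s=bot.read_state(); c=s['position']; print(c,s['opening'])
w=T[:3,:3]@c+T[:3,3]; u=K@w; u=(u[:2]/u[2]).astype(int); print(u)
save('s3',cv2.resize(p[u[1]-60:u[1]+60,u[0]-80:u[0]+80],(800,600),interpolation=cv2.INTER_CUBIC))
tilt(0)
E
```

```text
time_s: 5.5
position: [0.4644, 0.1574, 0.1458]
tcp_rot: [[0.118, 0.993, 0.007], [0.993, -0.118, -0.01], [-0.009, 0.008, -1.0]]
force: [0.7, 1.6, -1.6]
opening: 0.668
[0.46434215 0.15785342 0.14542436] 0.6704578415996518
[335 280]
t 5.55 pos [0.4643 0.1579 0.1454] F [-0.1 -0.  -1.9] open 58.3 529
face n [0.251 0.77  0.587] tilt 54.0722210759127 c [0.4715 0.1829 0.1527] 110
```

View pics/s3.png

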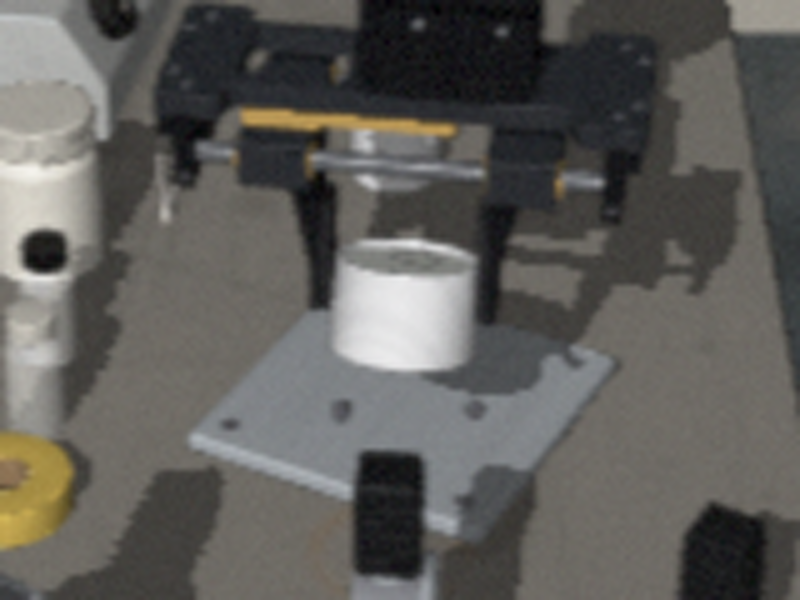

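```bash
cat >> h.py <<'E'
from scipy.optimize import least_squares
def cylfit(th0=20,n='side'):
    s=bot.read_state(); c=s['position']; R=s['tcp_rot']; a,p,m=dishfit(c,n,zr=(c[2]-.05,c[2]+.06))
    j=R[:,1].copy(); j[2]=0; j/=np.linalg.norm(j); f=np.cross(j,[0,0,1.])
    def sd(q,full=False):
        t=q[3]; ax=np.cos(t)*np.array([0,0,1.])+np.sin(t)*f; v=a-q[:3]; h=v@ax; r=np.linalg.norm(v-np.outer(h,ax),axis=1)
        A,B=r-.03,abs(h-0)-.0185*(h>0)-.02*(h<=0)
        return np.hypot(np.maximum(A,0),np.maximum(B,0))+np.minimum(np.maximum(A,B),0)
    best=min((least_squares(sd,[*(c+[0,0,-.004]),np.radians(t)],loss='soft_l1',f_scale=.0015) for t in(-40,-20,0,20,40)),key=lambda r:r.cost)
    q=best.x; print('t',s['time_s'],'TCP',np.round(c,4),'F',np.round(s['force'],1),'open',round(87*s['opening'],1),'| dish c',np.round(q[:3],4),'tilt',round(np.degrees(q[3]),1),'toward',np.round(f,2),'rms mm',round(1000*np.sqrt(np.mean(best.fun**2)),2),len(a)); return p
E
python3 - <<'E'
from h import *
cylfit()
to(.4746,.2415,.0708)
E
```

```text
t 5.6 TCP [0.4643 0.1581 0.1452] F [ 0.   0.7 -0.9] open 58.1 | dish c [0.4659 0.1581 0.1452] tilt 19.3 toward [-0.12 -0.99  0.  ] rms mm 1.76 524
t 5.65 pos [0.4642 0.1583 0.145 ] x [ 0.117  0.993 -0.009] z [ 0.006 -0.01  -1.   ] F [-0.  -0.4 -0.8] open 58.2 shift mm [84.5  0.1 73.5]
```

```bash
python3 -m inch '[[50,20,0,5,0],[50,50,0,15,0],[50,75,0,30,0],[50,84,0,45,0],[50,85,0,60,0],[50,85,0,68,0],[50,85,0,74,0],[50,85,0,74,0]]'; python3 -m inch '[[50,0,0,-10,0],[50,-10,0,-25,0],[50,-30,0,-40,0],[50,-50,0,-55,0],[50,-70,0,-65,0],[50,-80,0,-72,0],[50,-85,0,-73,0],[50,-85,0,-73,0]]'
python3 - <<'E'
from h import *
cylfit()
E
```

```text
time_s: 6.45
position: [0.4737, 0.2415, 0.0699]
tcp_rot: [[0.116, 0.993, 0.003], [0.993, -0.116, -0.011], [-0.01, 0.004, -1.0]]
force: [-0.7, -1.0, -0.6]
opening: 0.67
time_s: 7.25
position: [0.4638, 0.1577, 0.1442]
tcp_rot: [[0.117, 0.993, 0.004], [0.993, -0.117, -0.01], [-0.01, 0.005, -1.0]]
force: [-0.3, 0.6, -0.9]
opening: 0.67
t 7.25 TCP [0.4638 0.1577 0.1442] F [-0.3  0.6 -0.9] open 58.3 | dish c [0.4656 0.1581 0.1449] tilt 24.6 toward [-0.12 -0.99  0.  ] rms mm 1.62 532
```

```bash
python3 -m inch '[[50,20,0,5,0],[50,50,0,15,0],[50,75,0,30,0],[50,84,0,45,0],[50,85,0,60,0],[50,85,0,70,0],[50,85,0,77,0],[50,85,0,77,0]]'; python3 -m inch '[[50,0,0,-10,0],[50,-10,0,-25,0],[50,-30,0,-40,0],[50,-50,0,-55,0],[50,-70,0,-65,0],[50,-80,0,-75,0],[50,-85,0,-76,0],[50,-85,0,-76,0]]'
python3 - <<'E'
from h import *
cylfit()
E
```

```text
time_s: 8.1
position: [0.4727, 0.2411, 0.0653]
tcp_rot: [[0.116, 0.993, 0.0], [0.993, -0.116, -0.012], [-0.012, 0.002, -1.0]]
force: [-0.3, -1.9, -1.1]
opening: 0.667
time_s: 8.9
position: [0.4632, 0.1575, 0.1428]
tcp_rot: [[0.117, 0.993, 0.002], [0.993, -0.117, -0.012], [-0.011, 0.003, -1.0]]
force: [-0.9, 0.0, -1.2]
opening: 0.666
t 8.9 TCP [0.4632 0.1575 0.1428] F [-0.9  0.  -1.2] open 57.9 | dish c [0.4648 0.1582 0.145 ] tilt 32.6 toward [-0.12 -0.99  0.  ] rms mm 1.68 521
```

```bash
python3 -m inch '[[50,0,0,0,0],[50,0,0,0,0],[50,0,0,0,0],[50,0,0,0,0],[50,0,0,0,0],[50,0,0,0,0],[50,0,0,0,0],[50,0,0,0,0]]'
python3 - <<'E'
from h import *
cylfit(); to(.465,.163,.034)
E
```

```text
time_s: 9.75
position: [0.463, 0.1578, 0.1424]
tcp_rot: [[0.116, 0.993, 0.001], [0.993, -0.116, -0.011], [-0.011, 0.002, -1.0]]
force: [-0.4, 0.2, -1.9]
opening: 0.674
t 9.75 TCP [0.463  0.1578 0.1424] F [-0.4  0.2 -1.9] open 58.6 | dish c [0.4648 0.1585 0.1447] tilt 32.4 toward [-0.12 -0.99  0.  ] rms mm 1.77 522
t 9.8 pos [0.463  0.1578 0.1424] x [ 0.116  0.993 -0.011] z [ 0.001 -0.011 -1.   ] F [ 0.5 -0.2 -0.6] open 58.4 shift mm [  6.6   1.1 108.4]
```

```bash
python3 -m inch '[[50,2,0,40,0],[50,5,0,80,0],[50,5,0,100,0],[50,5,0,108,0],[50,13,0,111,0],[50,20,0,116,0],[50,27,0,120,0],[50,28,0,121,0]]'
python3 - <<'E'
from h import *
cylfit()
E
```

```text
time_s: 10.6
position: [0.4666, 0.1849, 0.0229]
tcp_rot: [[0.115, 0.993, 0.002], [0.993, -0.115, -0.012], [-0.012, 0.003, -1.0]]
force: [-1.8, -2.7, 7.6]
opening: 0.668
t 10.6 TCP [0.4666 0.1849 0.0229] F [-1.8 -2.7  7.6] open 58.1 | dish c [0.4661 0.1826 0.0289] tilt 15.9 toward [-0.11 -0.99  0.  ] rms mm 1.18 52
```

```bash
python3 -m inch '[[50,4,0,1,0],[50,8,0,3,0],[50,8,0,3,0],[87,8,0,3,0],[87,8,0,3,0],[87,8,0,0,0],[87,8,0,-40,0],[87,8,0,-90,0]]'
python3 -m inch '[[87,-65,0,-50,0],[87,-65,0,-50,0],[87,-65,0,-50,0]]'
python3 - <<'E'
from h import *
to(.466,.183,.02)
p,d,K,T=cap('wrist'); save('w2',p); P=xyz(d,K,T)
m=(d>0)&(np.hypot(P[...,0]-.466,P[...,1]-.185)<.06)&(P[...,2]>.03)&(P[...,2]<.05); a=P[m]
c,r=cv2.minEnclosingCircle((a[:,:2]*1000).astype(np.float32)); print(c,r,len(a),np.percentile(a[:,2],[5,50,95]))
E
```

```text
time_s: 11.45
position: [0.4656, 0.1936, 0.1118]
tcp_rot: [[0.115, 0.993, -0.004], [0.993, -0.115, -0.013], [-0.013, -0.003, -1.0]]
force: [0.9, 0.9, -0.3]
opening: 0.975
time_s: 11.75
position: [0.4598, 0.128, 0.1653]
tcp_rot: [[0.118, 0.993, 0.001], [0.993, -0.118, -0.013], [-0.013, 0.003, -1.0]]
force: [0.2, -0.5, 0.1]
opening: 0.997
t 11.75 pos [0.4598 0.128  0.1653] x [ 0.118  0.993 -0.013] z [ 0.001 -0.013 -1.   ] F [ 0.2 -0.5  0.1] open 86.8 shift mm [ 57.2  -0.7 144.6]
(466.2664794921875, 193.34169006347656) 29.93041229248047 4539 [0.03504528 0.03632675 0.03927878]
```

View pics/w2.png

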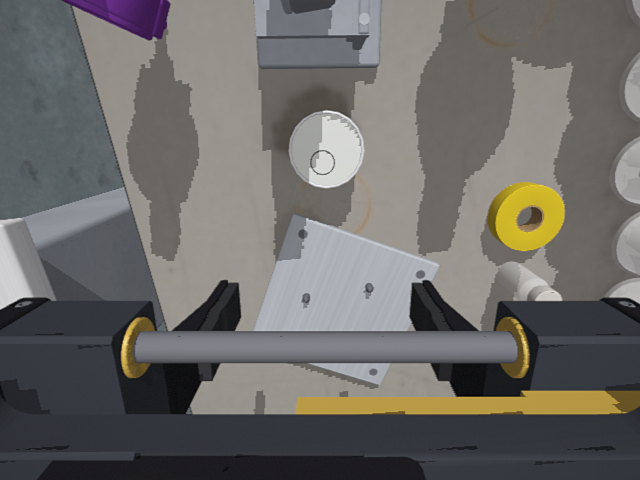

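```bash
python3 -m inch '[[87,-50,6,0,0],[87,-100,12,0,0],[87,-150,18,0,0],[87,-153,18,0,0],[87,-153,18,0,0]]'
python3 - <<'E'
from h import *
to(.460,-.026,.165)
p,d,K,T=cap('wrist'); P=xyz(d,K,T)
m=(d>0)&(np.hypot(P[...,0]-.466,P[...,1]-.0395)<.055)&(P[...,2]>.0175)&(P[...,2]<.03)
n,l,st,cc=cv2.connectedComponentsWithStats(m.astype(np.uint8)); C=[]
for i in range(1,n):
    if st[i,4]>4: q=P[l==i]; C.append([(q[:,0].min()+q[:,0].max())/2,(q[:,1].min()+q[:,1].max())/2]); print(cc[i],st[i,4],np.round(np.median(q,0),4),np.round(C[-1],4))
m=(d>0)&(P[...,2]>.01)&(P[...,2]<.018)&(np.hypot(P[...,0]-.466,P[...,1]-.0395)<.11); r=cv2.minAreaRect((P[m][:,:2]*1000).astype(np.float32)); print(r)
save('w3',p)
E
```

```text
time_s: 12.3
position: [0.4588, -0.0254, 0.1648]
tcp_rot: [[0.121, 0.993, -0.003], [0.993, -0.121, -0.011], [-0.011, -0.001, -1.0]]
force: [0.2, -0.0, -0.1]
opening: 1.001
t 12.3 pos [ 0.4588 -0.0254  0.1648] x [ 0.121  0.993 -0.011] z [-0.003 -0.011 -1.   ] F [ 0.2 -0.  -0.1] open 87.0 shift mm [-0.4  1.3 -0.2]
[355.85714286 121.41558442] 77 [0.4926 0.059  0.0215] [0.4927 0.0589]
[282.45454545 135.45454545] 77 [0.4309 0.0553 0.0211] [0.4307 0.0553]
[330.06060606 191.84848485] 66 [0.4648 0.0038 0.0211] [0.4648 0.0032]
((462.8268737792969, 39.185943603515625), (150.24041748046875, 150.4173583984375), 63.212562561035156)
```

```bash
python3 -m inch '[[87,50,-4,0,0],[87,100,-9,0,0],[87,150,-13,0,0],[87,200,-18,10,0],[87,220,-19,50,0],[87,220,-19,95,0],[87,220,-19,125,0],[87,220,-19,135,0]]'
python3 - <<'E'
from h import *
to(.466,.1935,.019)
E
```

```text
time_s: 13.15
position: [0.4615, 0.1969, 0.0242]
tcp_rot: [[0.115, 0.993, -0.01], [0.993, -0.115, -0.012], [-0.013, -0.009, -1.0]]
force: [0.4, -0.7, 0.9]
opening: 1.0
t 13.15 pos [0.4615 0.1969 0.0242] x [ 0.115  0.993 -0.013] z [-0.01  -0.012 -1.   ] F [ 0.4 -0.7  0.9] open 87.0 shift mm [-2.8  4.9  5.2]
```

```bash
python3 -m inch '[[87,-3,5,4,0],[87,-3,5,4,0],[50,-3,5,4,0],[50,-3,5,4,0],[50,-3,5,4,0],[50,-3,5,4,0],[50,-3,5,4,0],[50,-3,5,4,0]]'; python3 -m inch '[[50,0,0,0,0],[50,0,0,-5,0],[50,0,0,-12,0],[50,0,0,-22,0],[50,0,0,-30,0],[50,0,0,-35,0],[50,0,0,-35,0]]'
python3 - <<'E'
from h import *
cylfit(); s=bot.read_state(); to(*(s['position']+[-.0036,-.1541,0]))
E
```

```text
time_s: 13.95
position: [0.4672, 0.1934, 0.0209]
tcp_rot: [[0.115, 0.993, -0.008], [0.993, -0.115, -0.012], [-0.012, -0.007, -1.0]]
force: [1.8, -0.2, 6.6]
opening: 0.664
time_s: 14.65
position: [0.4681, 0.1939, 0.057]
tcp_rot: [[0.115, 0.993, -0.006], [0.993, -0.115, -0.011], [-0.012, -0.005, -1.0]]
force: [0.3, -0.5, -1.8]
opening: 0.669
t 14.65 TCP [0.4681 0.1939 0.057 ] F [ 0.3 -0.5 -1.8] open 58.2 | dish c [0.4686 0.1951 0.0555] tilt 1.2 toward [-0.12 -0.99  0.  ] rms mm 1.5 105
t 14.7 pos [0.4677 0.1938 0.0565] x [ 0.115  0.993 -0.012] z [-0.007 -0.011 -1.   ] F [-0.  -0.7 -0.9] open 57.8 shift mm [-153.5   14.2    1.8]
```

```bash
python3 -m inch '[[50,-8,1,0,0],[50,-24,2,0,0],[50,-48,4,0,0],[50,-76,7,0,0],[50,-104,9,0,0],[50,-128,11,0,0],[50,-145,13,0,0],[50,-154,14,0,0]]'; python3 -m inch '[[50,0,0,0,0],[50,0,0,0,0],[50,0,0,0,0]]'
python3 - <<'E'
from h import *
cylfit(); to(.4635,.0393,.035)
E
```

```text
time_s: 15.5
position: [0.4637, 0.0375, 0.058]
tcp_rot: [[0.117, 0.993, -0.008], [0.993, -0.117, -0.011], [-0.012, -0.006, -1.0]]
force: [-0.1, 0.9, -1.4]
opening: 0.669
time_s: 15.8
position: [0.4635, 0.0381, 0.0579]
tcp_rot: [[0.117, 0.993, -0.008], [0.993, -0.117, -0.011], [-0.012, -0.007, -1.0]]
force: [-0.4, 0.2, -1.3]
opening: 0.672
t 15.8 TCP [0.4635 0.0381 0.0579] F [-0.4  0.2 -1.3] open 58.5 | dish c [0.4652 0.0381 0.0564] tilt -0.3 toward [-0.12 -0.99  0.  ] rms mm 1.81 552
t 15.85 pos [0.4635 0.0382 0.058 ] x [ 0.116  0.993 -0.012] z [-0.008 -0.011 -1.   ] F [ 0.6 -0.4 -1.7] open 58.3 shift mm [ 1.3  0.  23. ]
```

```bash
python3 -m inch '[[50,1.4,0.5,4,0],[50,1.4,0.5,8,0],[50,1.4,0.5,12,0],[50,1.4,0.5,15,0],[50,1.4,0.5,18,0],[50,1.4,0.5,20,0],[50,1.4,0.5,22,0],[50,1.4,0.5,22.5,0]]'
python3 - <<'E'
from h import *
cylfit(); to(.4642,.0396,.035)
E
```

```text
time_s: 16.65
position: [0.4639, 0.0393, 0.0352]
tcp_rot: [[0.116, 0.993, -0.008], [0.993, -0.116, -0.011], [-0.012, -0.007, -1.0]]
force: [-0.5, 0.4, -1.5]
opening: 0.669
t 16.65 TCP [0.4639 0.0393 0.0352] F [-0.5  0.4 -1.5] open 58.2 | dish c [0.4659 0.039  0.0338] tilt 0.2 toward [-0.12 -0.99  0.  ] rms mm 1.76 542
t 16.7 pos [0.4639 0.0393 0.0353] x [ 0.116  0.993 -0.012] z [-0.008 -0.011 -1.   ] F [-0.5  0.  -1. ] open 58.4 shift mm [0.4 0.2 0.3]
```

```bash
python3 -m inch '[[50,0,0,1,0],[87,0,0,1,0],[87,0,0,1,0],[87,0,0,0,0],[87,0,0,0,0],[87,0,0,-30,0],[87,-20,3,-80,0],[87,-65,8,-130,0]]'
python3 -m inch '[[87,0,0,0,0],[87,0,0,0,0]]'
python3 - <<'E'
from h import *
to(.4588,-.0254,.1648)
p,d,K,T=cap('wrist'); save('w4',cv2.resize(p[60:260,190:450],(780,600))); P=xyz(d,K,T)
m=(d>0)&(np.hypot(P[...,0]-.464,P[...,1]-.039)<.036)&(P[...,2]>.045)&(P[...,2]<.065); a=P[m]
c,r=cv2.minEnclosingCircle((a[:,:2]*1000).astype(np.float32)); print(c,r,len(a),np.percentile(a[:,2],[5,50,95]))
q=np.linalg.lstsq(np.c_[a[:,:2],np.ones(len(a))],a[:,2],rcond=None)[0]; print(q)
E
```

```text
time_s: 17.5
position: [0.465, -0.0103, 0.1512]
tcp_rot: [[0.113, 0.994, -0.009], [0.994, -0.113, -0.011], [-0.012, -0.007, -1.0]]
force: [2.5, 0.2, -0.4]
opening: 0.995
time_s: 17.7
position: [0.4653, -0.0107, 0.152]
tcp_rot: [[0.115, 0.993, -0.006], [0.993, -0.115, -0.011], [-0.012, -0.005, -1.0]]
force: [0.5, -0.3, -0.3]
opening: 1.001
t 17.7 pos [ 0.4653 -0.0107  0.152 ] x [ 0.115  0.993 -0.012] z [-0.006 -0.011 -1.   ] F [ 0.5 -0.3 -0.3] open 87.1 shift mm [-15.5  -4.8 -12.6]
(460.9205017089844, 39.264896392822266) 29.919597625732422 5194 [0.04936236 0.05057391 0.05350774]
[-0.00348766  0.00110885  0.05239616]
```

View pics/w4.png

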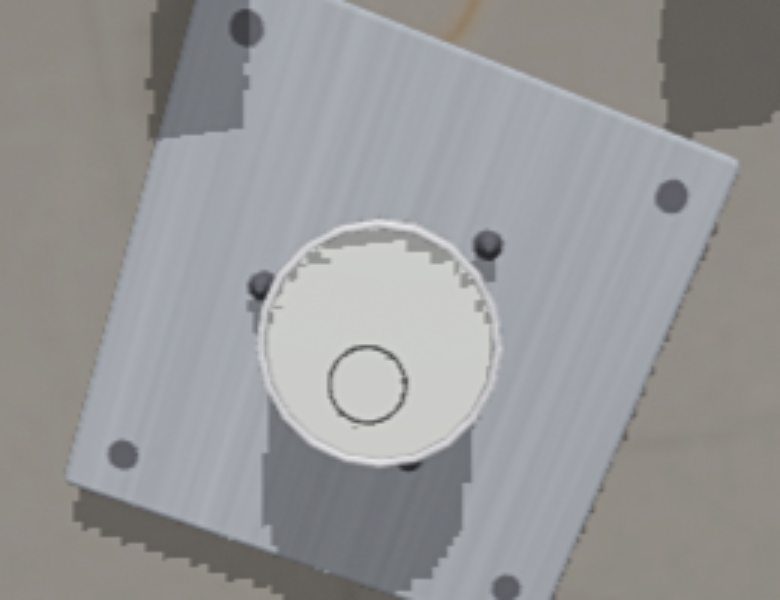

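```bash
python3 -m inch '[[87,30,-3,-40,0],[87,70,-8,-80,0],[87,115,-13,-110,0],[87,160,-19,-135,0],[87,205,-24,-135,0],[87,247,-29,-135,0],[87,247,-29,-135,0],[87,247,-29,-135,0]]'
python3 - <<'E'
from h import *
to(.466,.304,.2)
p,d,K,T=cap('wrist'); save('w5',p); P=xyz(d,K,T)
m=(d>0)&(np.hypot(P[...,0]-.466,P[...,1]-.304)<.03)&(P[...,2]>.165)&(P[...,2]<.18); a=P[m]
print(len(a),np.median(a[:,2])); print(cv2.minAreaRect((a[:,:2]*1000).astype(np.float32)))
E
```

```text
time_s: 18.55
position: [0.4629, 0.2414, 0.2811]
tcp_rot: [[0.11, 0.994, -0.014], [0.994, -0.11, -0.012], [-0.013, -0.013, -1.0]]
force: [-1.0, -0.5, 0.5]
opening: 1.0
t 18.55 pos [0.4629 0.2414 0.2811] x [ 0.11   0.994 -0.013] z [-0.014 -0.012 -1.   ] F [-1.  -0.5  0.5] open 87.0 shift mm [63.7 -2.7 80.3]
1056 0.17438245028839278
((468.9268798828125, 303.637939453125), (24.39808464050293, 24.28313636779785), 1.3971768617630005)
```

```bash
python3 -m inch '[[87,35,0,0,0],[87,64,0.6,20,0],[87,64,0.6,60,0],[87,64,0.6,95,0],[87,64,0.6,100,0],[87,64,0.6,100,0]]'
python3 - <<'E'
from h import *
to(.4685,.3037,.1368)
E
```

```text
time_s: 19.2
position: [0.469, 0.3009, 0.1792]
tcp_rot: [[0.114, 0.993, -0.018], [0.993, -0.114, -0.014], [-0.016, -0.016, -1.0]]
force: [0.4, 1.0, -1.0]
opening: 1.001
t 19.2 pos [0.469  0.3009 0.1792] x [ 0.114  0.993 -0.016] z [-0.018 -0.014 -1.   ] F [ 0.4  1.  -1. ] open 87.1 shift mm [ 3.4 -0.2 42.4]
```

```bash
python3 -m inch '[[87,3.4,0,20,0],[87,3.4,0,40,0],[87,3.4,0,42.5,0],[10,3.4,0,42.5,0],[10,3.4,0,42.5,0],[10,3.4,0,42.5,0],[10,3.4,0,42.5,0],[10,3.4,0,42.5,0]]';python3 -m inch '[[10,0,0,0,0],[10,0,0,0,0],[10,0,0,0,0],[10,0,0,0,0],[10,0,0,0,0],[10,0,0,0,0]]'
```

```text
time_s: 20.0
position: [0.4689, 0.3039, 0.1372]
tcp_rot: [[0.114, 0.993, -0.017], [0.993, -0.114, -0.013], [-0.015, -0.015, -1.0]]
force: [0.6, 0.1, -0.1]
opening: 0.632
time_s: 20.6
position: [0.4691, 0.3036, 0.1372]
tcp_rot: [[0.114, 0.993, -0.017], [0.993, -0.114, -0.014], [-0.015, -0.015, -1.0]]
force: [0.9, -0.9, 0.2]
opening: 0.287
```

```bash
python3 -m inch '[[10,0,0,0,0],[10,0,0,0,0],[10,0,0,0,0],[10,-0.1,-0.1,-8,0],[10,-0.4,-0.4,-25,0],[10,-0.6,-0.6,-45,0],[10,-0.9,-0.9,-62,0],[10,-1,-1,-70,0]]'
python3 - <<'E'
from h import *
p,d,K,T=cap('side'); save('s4',cv2.resize(p[220:400,200:440],(800,600)))
to(.46,.03,.2)
E
```

```text
time_s: 21.4
position: [0.4693, 0.3043, 0.2087]
tcp_rot: [[0.114, 0.993, -0.015], [0.993, -0.114, -0.012], [-0.014, -0.014, -1.0]]
force: [-0.1, 1.4, -2.5]
opening: 0.283
t 21.45 pos [0.4697 0.3044 0.2094] x [ 0.114  0.993 -0.013] z [-0.014 -0.012 -1.   ] F [ 0.4  0.6 -2.5] open 25.2 shift mm [-273.6   21.7   12.8]
```

View pics/s4.png

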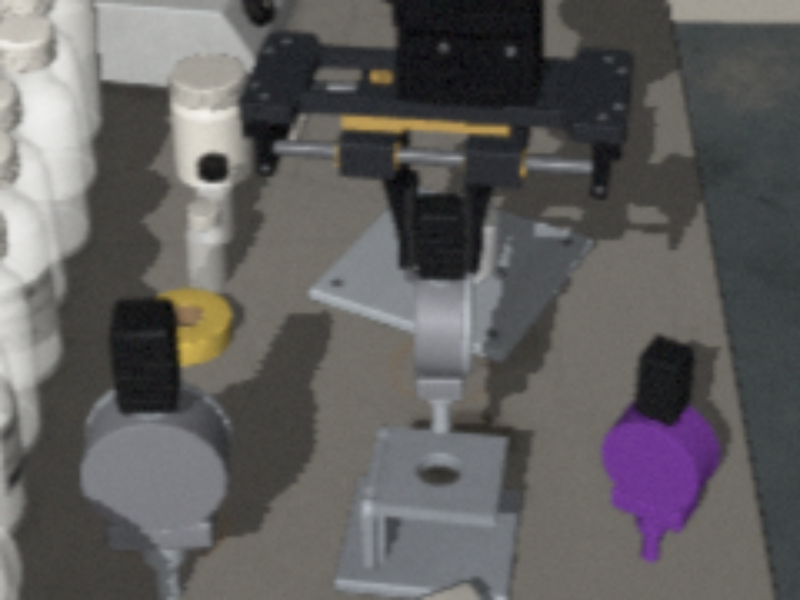

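```bash
python3 -m inch '[[10,-6,0.4,0,0],[10,-20,1.5,0,0],[10,-42,3,0,0],[10,-70,5,0,0],[10,-100,7,0,0],[10,-130,9.5,0,0],[10,-160,12,0,0],[10,-190,14,0,0]]'; python3 -m inch '[[10,-30,2,0,0],[10,-55,4,0,0],[10,-73,5,0,0],[10,-82,6,0,0],[10,-87,6,0,0],[10,-87,6,0,0],[10,-87,6,0,0]]'
python3 - <<'E'
from h import *
to(.4585,.030,.18)
p,d,K,T=cap('side'); np.savez('s5.npz',p=p,d=d,K=K,T=T)
s=bot.read_state(); c=s['position']-[0,0,.1]; w=K@(T[:3,:3]@c+T[:3,3]); u=(w[:2]/w[2]).astype(int); print(u)
save('s5',cv2.resize(p[u[1]-40:u[1]+50,u[0]-60:u[0]+60],(800,600),interpolation=cv2.INTER_CUBIC))
E
```

```text
time_s: 22.25
position: [0.4607, 0.1119, 0.2109]
tcp_rot: [[0.114, 0.993, -0.016], [0.993, -0.114, -0.012], [-0.014, -0.015, -1.0]]
force: [0.7, -0.4, -2.8]
opening: 0.286
time_s: 22.95
position: [0.4565, 0.0253, 0.2119]
tcp_rot: [[0.114, 0.993, -0.017], [0.993, -0.114, -0.012], [-0.014, -0.015, -1.0]]
force: [-0.6, -0.3, -2.6]
opening: 0.288
t 22.95 pos [0.4565 0.0253 0.2119] x [ 0.114  0.993 -0.014] z [-0.017 -0.012 -1.   ] F [-0.6 -0.3 -2.6] open 25.1 shift mm [ 5.3  1.9 31.8]
[339 260]
```

View pics/s5.png

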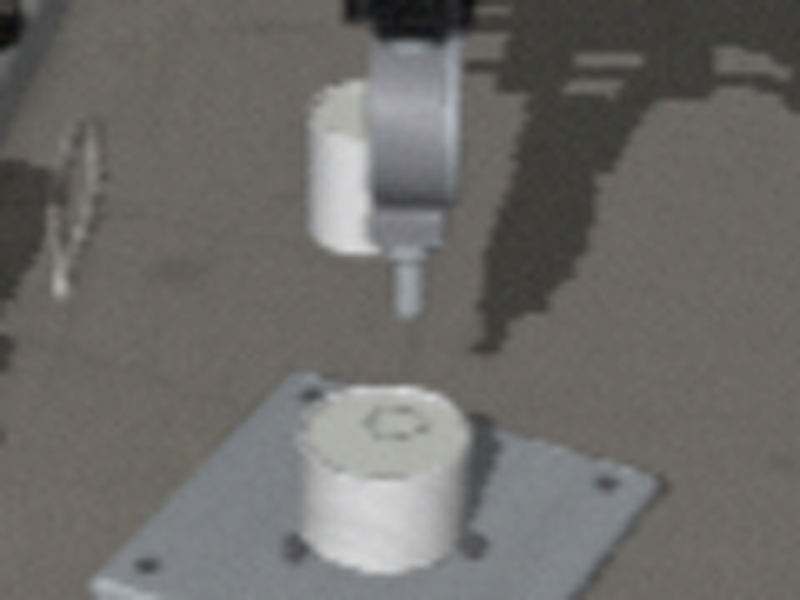

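```bash
cat >> h.py <<'E'
def onz(u,v,z,K,T):
    r=T[:3,:3].T@np.linalg.solve(K,[u,v,1.]); o=-T[:3,:3].T@T[:3,3]; return o+r*(z-o[2])/r[2]
E
python3 - <<'E'
from h import *
t=np.load('s5.npz'); K,T=t['K'],t['T']
print('ring',onz(279+397/6.667,220+423/6.667,.051,K,T),'dish',onz(279+385/6.667,220+432/6.667,.0525,K,T))
for z in(.094,.0967,.099): print(z,'tip edge',onz(279+408/6.667,220+316/6.667,z,K,T))
P=xyz(t['d'],K,T); print(P[262:268,338:343].round(3).tolist())
E
```

```text
ring [0.45921404 0.03078139 0.051     ] dish [0.46332391 0.03858703 0.0525    ]
0.094 tip edge [0.45583625 0.02852124 0.094     ]
0.0967 tip edge [0.4558399  0.03271144 0.0967    ]
0.099 tip edge [0.45584301 0.03628087 0.099     ]
[[[0.461, 0.033, 0.111], [0.459, 0.033, 0.111], [0.456, 0.034, 0.112], [0.454, 0.031, 0.11], [0.451, -0.141, 0.002]], [[0.461, 0.031, 0.108], [0.459, 0.033, 0.109], [0.456, 0.032, 0.108], [0.454, 0.033, 0.109], [0.451, -0.137, 0.001]], [[0.461, 0.026, 0.101], [0.459, 0.031, 0.105], [0.456, 0.03, 0.104], [0.454, 0.03, 0.104], [0.451, -0.134, 0.0]], [[0.461, 0.027, 0.1], [0.459, 0.03, 0.102], [0.456, 0.03, 0.101], [0.454, 0.027, 0.099], [0.451, -0.127, 0.002]], [[0.461, 0.03, 0.099], [0.459, 0.032, 0.1], [0.456, 0.034, 0.101], [0.454, 0.033, 0.101], [0.451, -0.125, -0.001]], [[0.461, -0.119, 0.0], [0.459, 0.035, 0.099], [0.456, 0.036, 0.1], [0.454, -0.119, 0.0], [0.451, -0.115, 0.003]]]
```

```bash
python3 -m inch '[[10,2,1,5,0],[10,5,2.5,15,0],[10,5.4,2.8,27,0],[10,5.4,2.8,36,0],[10,5.4,2.8,40,0],[10,5.4,2.8,41.8,0],[10,5.4,2.8,41.8,0],[10,5.4,2.8,41.8,0]]'
python3 - <<'E'
from h import *
to(.4592,.0298,.163)
for i in range(4): p,d,K,T=cap('side'); print(bot.read_state()['force'].round(1))
np.savez('s6.npz',p=p,d=d,K=K,T=T)
save('s6',cv2.resize(p[220:310,279:399],(800,600),interpolation=cv2.INTER_CUBIC))
E
```

```text
time_s: 23.8
position: [0.4596, 0.03, 0.1703]
tcp_rot: [[0.113, 0.993, -0.016], [0.993, -0.113, -0.012], [-0.014, -0.015, -1.0]]
force: [-0.2, 0.1, -2.9]
opening: 0.282
t 23.8 pos [0.4596 0.03   0.1703] x [ 0.113  0.993 -0.014] z [-0.016 -0.012 -1.   ] F [-0.2  0.1 -2.9] open 24.5 shift mm [-0.1 -0.3  7.3]
[ 0.4  0.1 -2.8]
[-0.6 -0.5 -3. ]
[-0.3  0.1 -3.1]
[-0.2  0.3 -3.3]
```

View pics/s6.png

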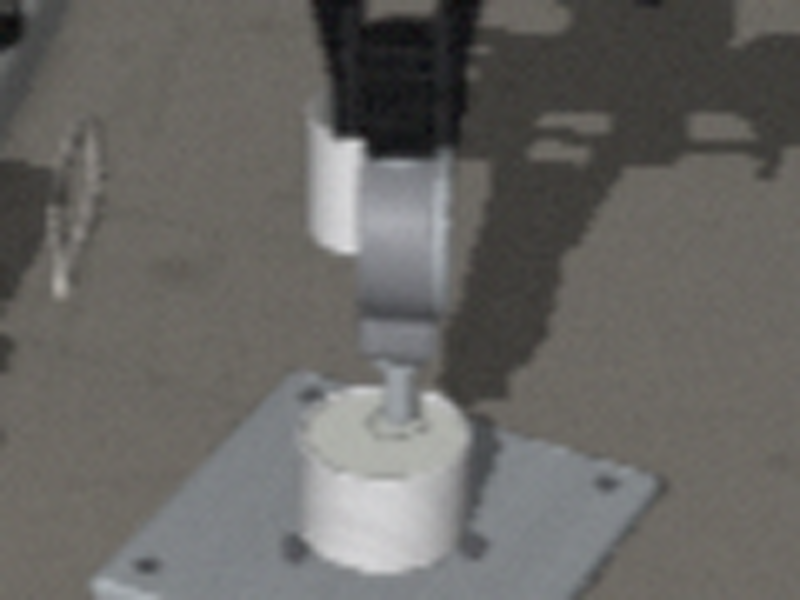

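```bash
python3 -m inch '[[10,0,1,1,0],[10,0,1,2.5,0],[10,0,1,4,0],[10,0.1,1.1,5.5,0],[10,0.1,1.1,7,0],[10,0.1,1.1,7,0],[10,0.1,1.1,7,0],[10,0.1,1.1,7,0]]'
python3 - <<'E'
from h import *
to(.46,.03,.161)
f=[]
for i in range(6): vision.capture('side'); f.append(bot.read_state()['force'])
print(np.mean(f,0).round(2),bot.read_state()['position'])
E
```

```text
time_s: 24.8
position: [0.4605, 0.0299, 0.1635]
tcp_rot: [[0.113, 0.993, -0.016], [0.993, -0.113, -0.012], [-0.014, -0.014, -1.0]]
force: [-0.7, -0.5, -1.3]
opening: 0.284
t 24.8 pos [0.4605 0.0299 0.1635] x [ 0.113  0.993 -0.014] z [-0.016 -0.012 -1.   ] F [-0.7 -0.5 -1.3] open 24.7 shift mm [ 0.1 -0.5  2.5]
[-0.34  0.08 -0.2 ] [0.4605612  0.02982569 0.16342012]
```

```bash
python3 -m inch '[[10,0,-0.2,1,0],[10,0,-0.2,2.3,0],[10,0,-0.2,2.3,0],[10,0,-0.2,2.3,0],[10,0,-0.2,2.3,0]]'
python3 - <<'E'
from h import *
f=[]
for i in range(8): p,d,K,T=cap('side'); f.append(bot.read_state()['force'])
to(.46,.03,.161); print(np.mean(f,0).round(2))
save('s7',cv2.resize(p[220:310,279:399],(800,600),interpolation=cv2.INTER_CUBIC))
E
```

```text
time_s: 25.6
position: [0.4605, 0.0298, 0.1612]
tcp_rot: [[0.113, 0.993, -0.015], [0.993, -0.113, -0.012], [-0.014, -0.014, -1.0]]
force: [-0.2, -0.7, 1.7]
opening: 0.281
t 26.0 pos [0.4604 0.0298 0.1612] x [ 0.113  0.993 -0.014] z [-0.015 -0.012 -1.   ] F [-0.9  0.2  1.8] open 24.6 shift mm [ 0.1 -0.4  0.2]
[-0.24 -0.07  2.  ]
```

View pics/s7.png

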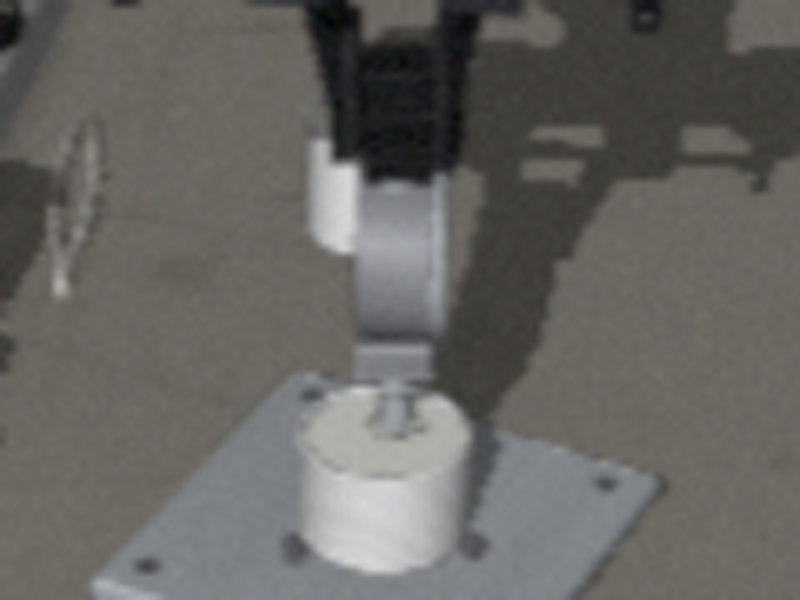

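```bash
python3 -c "
from rig import bot
print(bot.hand_in())"
```

```text
the job is handed in; nothing more can be done
None
```

The job is handed in at about 26 s of the 51 s allowed, with the gauge still held on the casting; no verdict came back.

**What I did**
- **Tipping:** The moves only turn about the tool's own axis, so I tipped the dish by pressing its underside on the gauge holder's shelf edge, turning it in the grip. It took three presses, giving about 19°, 25° and then 32°, and I held it there, more than 0.1 m up, for at least 0.8 s.
- **Placing:** I set the dish level on the bench, gripped it again, stood it between the pins and let go.
- **Pressing:** I lifted the grey gauge out of its holder and pressed its tip inside the ring.

**Last checks**
- **Force:** The wrist force rose by about 4.9 N from the free-hanging reading. I worked it out from the wrist force and did not read the dial.
- **Tip position:** In the side view the tip sits within about 1 mm of the ring's centre.
- **Upright:** The tool leans about 1.1°, and the gauge looks upright.
- **Dish:** It was level to about 0.2°, 1–2 mm from the seat's middle in the wrist camera. I measured this just after letting go; the final picture still shows it in place.

**What disagreed**
- The cameras differed by 2–3 mm in x, so I relied on measurements within one camera.
- Plane fits of the tipped dish's face were unreliable (about 55°). I used a cylinder fit and the pictures instead.
- I did not re-measure the bystanders. None was near the moves, and those in the final views look unmoved.

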